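# Empty the tip-up carrier tray and hold it upright on its kickstand

## Robot

A 6-joint arm with a two-finger parallel gripper is mounted at the origin on the work surface. World frame = base frame: x ahead of the robot, y to its left, z up, the work surface at z = 0. Lengths are in m, angles in rad, forces in N, time in s.
With the tool pointing down it reaches from about 0.4 to 0.825 m from the base axis. Payload 7 kg.
Tool frame: the origin (TCP) lies midway between the tips of the shut fingers; the grasp point (between the pads) lies arm.hold_point_z behind it (arm.hold_point_z is the distance from the TCP to the grasp point, in m); z points along the fingers, y is the line along which they close (so a half turn about z gives the same grasp; the last joint's range is limited). The gripper opens to 88 mm and grips with 3 to 60 N. Pads are 19 mm wide; open, the fingers measure 130 mm over their backs; the gripper's body (78 mm by 193 mm) begins 47 mm behind the grasp point.
Start: joints at [-0.929, 0.359, 0.012, 0, -1.224, -0.288], TCP at [0.234, -0.633, 0.227] pointing down, gripper open.
Joint ranges: [-3.07, 3.07], [-1.43, 2.12], [-1.02, 1.25], [-3.03, 1.67], [-3.05, -0], [-3.03, 3.03]. Speed limits (rad/s): [2.39, 2.39, 3.01, 3.14, 3.14, 3.14].

## Interface

Orientations are given as [roll, pitch, yaw] about the fixed x, y, z axes, in that order (R = Rz(yaw) Ry(pitch) Rx(roll)).
In Python, from station import arm gives the robot as it stands.
- The arm moves only by the shell command python3 -m crank 'ROWS' [OPENING] [FORCE]. ROWS is JSON, a list that holds one entry, the list of rows, each a list of 4 numbers: the shift along the tool's x, y, z in units of 25 mm (1.0 is 25 mm), then the turn about the tool's z in units of 5 degrees (1.0 is 5 degrees). A call has 1 to 12 rows; each row is the pose to reach, as a shift and turn from the pose commanded when the call began, along the tool's axes at that moment; what a row does not reach only later rows make up. A row lasts 1/8 s, in which the tool goes at most 62.5 mm and 10.7 degrees, less where a joint would pass 70% of its speed; a pose out of reach is approached as far as the arm can. A call with a gripper value outside its range is refused whole. OPENING is the closure, from 0 (fully open) to 1 (shut), set as the call begins (- or left out, the last holds). The fingers move at their own pace and stop on an object; FORCE is the grip in N (left out, the last holds). Time passes only in rows, so rows that repeat a pose let the fingers close. It gives the time, the measured TCP pose, the force, the opening and the grip force at its end, in the units of the state.
- arm.get_state(): the state, without advancing time (a new reading comes with each control period).
- arm.grab_frame(name): name is "scene" or "top" or "wrist"; returns (picture, depth): 420x560x3 uint8, red, green, blue; 420x560 float32, m along the optical axis (not along the pixel's ray), 0 where there is no reading.
- arm.get_calibration(name): a dict with "mtx" (3x3 intrinsics, pixels), "R" (3x3) and "t" (3): a world point X has camera coordinates R X + t; the wrist camera has in their place "mount" (4x4, takes a point from camera to tool coordinates, whose origin is the TCP and whose axes are the flange's). Camera axes: x right, y down, z forward; pixel columns grow to the right and rows downward; lengths in m; the calibration is good to about 2 mm. A picture is of the moment at which its call begins: read the wrist's pose just before it. get_calibration takes no time and is no camera call.
- arm.job_done(): hands the job in; it is judged then, once.
Trained networks look in the newest picture that a camera, given by its name, has taken for a name from the list of things; names that differ only in an ending like _2 or _b are one class to them, and where a whole thing is asked for, a point or a joint stands for the part that bears it (a point fixed in the world has none). Each returns a list of dicts, best first, with "score" (0 to 1); they miss things now and then, are a little off and sometimes report something else, mostly with a low value. They report only what shows in the picture. A call takes as long as a camera call.
- arm.recognise(thing, camera): "extent" ([left, top, width, height] in pixels, round what is visible of it).
- arm.trace(thing, camera): "mask" (420x560 bool, what is visible of it) and "extent" ([left, top, width, height] in pixels, round what is visible of it).
The state is a dict: "t": time; "q": joint angles; "qd": joint speeds; "joint_efforts": joint torques, N m; "eef_pos": TCP position; "ee_rot": TCP orientation; "force": force on the tool from outside, world axes, zero at the start; "moment": the same for the moment, N m; "width": finger opening in m; "gripper_force": force on a finger pad.
Only numpy, scipy, OpenCV 4.12 (cv2) and the standard library are available. Lean on these libraries where they do the work, as an engineer would, in place of code of your own. Each camera call takes 0.05 s, during which the arm holds its last target. There are 200 camera calls.

## Task

Empty the tip-up tray into the blue bin: with the tray still lying down, flip its red kickstand over to its other end stop, then raise the tray by its blue grip bar so that all three white sample carriers slide off into the bin. Go on until the kickstand's foot is pressed on its yellow pad with the tray upright, and finish while still holding the bar there, because a spring tips the tray back as soon as it is let go; leave the things standing around undisturbed.

Things in the scene. Friction and masses are not known exactly. Their poses are not given: they have to be found in the camera images.
- stand: Fixed black base plate (280 x 245 x 8 mm) with two 98 mm high aluminium hinge posts. Origin on the table surface; z up; x points from the tray's grip bar towards the hinge and the bin, y to the left of that. Hinge axis along y at x = +90 mm, z = 85 mm. Cannot be moved.
- tray (a joint): Angle (rad) of the tray about the hinge axis: 0 = lying level on its rest (start); grows as the bar end swings up and over towards the bin. With the kickstand flipped, its foot meets the pad at 1.45, the upright place; without it the tray swings on to 1.62. A spring (0.25 N m per rad, slack at 0) and its weight pull it back; the bar takes 2 to 3 N to hold.
- grip_bar (a point): Round blue bar, 14 mm diameter, parallel to the hinge axis, beyond the tray's free end: this point is its centre, 195 mm from the hinge axis, level with it while the tray lies down. 96 mm is free between two stalks, with 36 mm of clear gap to the tray. It travels on an arc about the hinge; being round, it turns between fingers that stay pointing down.
- kickstand (a joint): Angle (rad) of the red kickstand on the tray: 0 = folded along the tray's side, pointing away from the bin (start); 1.57 = straight up while the tray lies level; 2.91 = other end stop, towards the bin, 13 degrees above level. Only its weight and slight friction act: past 1.57 it drops by itself to 2.91, short of it it falls back.
- kick_pin (a point): Round yellow pin, 12 mm diameter, 58 mm long, sticking out sideways from the red kickstand, parallel to the hinge axis, on the stand's -y side: this point is at mid-length, 115 mm from the kickstand's pivot and, when folded, level with it. The leg's middle plane (leg 8 mm thick, 12 mm deep) lies 33 mm from this point towards the tray.
- kick_foot (a point): Black rubber foot at the free end of the kickstand, 14 mm diameter: this point is its centre, 161 mm from the kickstand's pivot.
- foot_pad: Grippy rubber pad with a yellow face fixed on the base plate, 70 x 34 mm, its top 12 mm above the table, beside the bin on the kickstand's side: origin under its centre. The foot comes down on its middle when the tray is raised to 1.45 with the kickstand flipped.
- bin: Loose open blue bin beyond and below the tray's lip, 130 x 184 mm and 50 mm high, walls 4 mm, 0.5 kg, standing on the base plate. Origin under its centre; x and y along the stand's.
- carrier1: White round sample carrier with an orange top, 36 mm diameter, 14 mm high, about 30 g; lies loose on the tray at the start. Origin at the centre of its underside.
- carrier2: White round sample carrier with a green top, same size and kind as carrier1.
- carrier3: White round sample carrier with an amber top, same size and kind as carrier1.
- dish: Bystander: orange and blue round dish, 94 mm across, 16 mm high. Origin under its centre.
- rinse_bottle: Bystander: white bottle with a red cap, 60 mm diameter, 150 mm high. Origin under its centre.
- slide_box: Bystander: closed grey box, 90 x 180 x 30 mm. Origin under its centre.
- sample_jar: Bystander: amber jar with a black lid, 54 mm diameter, 70 mm high. Origin under its centre.
- lens_brush: Bystander: small brush, 160 mm long, lying flat. Origin under its centre.
- tray_floor (a point): Centre of the tray's floor, top face. Dark steel tray, 150 mm long x 170 mm wide, black walls 18 mm above the floor on three sides, open at the lip, which lies on the hinge axis and level with it. Tray, bar and kickstand weigh about 0.42 kg in all.
- hinge (a point): Middle of the tray's hinge axis, which runs along the stand's y axis, 85 mm above the table.
- kick_pivot (a point): Kickstand's pivot on the tray's side, axis parallel to the hinge, in the leg's middle plane: x = +5, y = -118, z = 90 mm in the stand's frame while the tray lies level.

How it is judged:
On the way, in this order (a step that is already met when the one before it is completed fails the run):
1. the kickstand is flipped over to its other end stop while the tray lies down (value of joint kickstand above 2.75 rad and value of joint tray below 0.15 rad), for 0.2 s.
2. the tray is raised and all three carriers have slid into the bin (value of joint tray above 0.35 rad and x of carrier1 in the frame of bin between -0.065 and 0.065 m and y of carrier1 in the frame of bin between -0.092 and 0.092 m and z of carrier1 in the frame of bin between -0.005 and 0.04 m and x of carrier2 in the frame of bin between -0.065 and 0.065 m and y of carrier2 in the frame of bin between -0.092 and 0.092 m and z of carrier2 in the frame of bin between -0.005 and 0.04 m and x of carrier3 in the frame of bin between -0.065 and 0.065 m and y of carrier3 in the frame of bin between -0.092 and 0.092 m and z of carrier3 in the frame of bin between -0.005 and 0.04 m), for 0.1 s.
At the end, for the whole second after the job is handed in: For the last second: fingers on the grip bar (over 1 N), tray at 1.37-1.56 rad, still (under 0.15 rad/s), kickstand over 2.75 rad, foot on pad with over 0.3 N, all carriers in the bin (centre within its walls, underside under 40 mm above the bin's), bin moved under 20 mm (value of joint tray between 1.37 and 1.56 rad and value of joint kickstand above 2.75 rad and contact force between kickstand and foot_pad above 0.3 N and contact force between the fingers and grip_bar above 1 N and velocity of joint tray between -0.15 and 0.15 rad/s and distance of bin from where it was at the start of the episode below 0.02 m and x of carrier1 in the frame of bin between -0.065 and 0.065 m and y of carrier1 in the frame of bin between -0.092 and 0.092 m and z of carrier1 in the frame of bin between -0.005 and 0.04 m and x of carrier2 in the frame of bin between -0.065 and 0.065 m and y of carrier2 in the frame of bin between -0.092 and 0.092 m and z of carrier2 in the frame of bin between -0.005 and 0.04 m and x of carrier3 in the frame of bin between -0.065 and 0.065 m and y of carrier3 in the frame of bin between -0.092 and 0.092 m and z of carrier3 in the frame of bin between -0.005 and 0.04 m); the arm keeps its last pose, push and grip.
It fails at once if the tray is raised while the kickstand is not flipped over (value of joint tray above 0.25 rad and value of joint kickstand below 2.5 rad).
It fails at once if a bystander is disturbed (moved by over 30 mm) (distance of any of dish, rinse_bottle, slide_box, sample_jar, lens_brush from where it was at the start of the episode above 0.03 m).
It also fails if it takes over 58 s, if anything falls off the work surface, if the arm or the gripper's body presses on something with over 40 N, if the wrist force passes 120 N, or if a joint passes its speed limit or range.

## Working session

There is one attempt and no reset: what is moved stays moved. The work goes in short steps, Python scripts to look and compute and a shell command to move; the robot and the scene stay as the last step left them, time stands still between calls to the robot, and variables do not carry over. Pictures are saved under pics/ and viewed, at most 10 in all, crops included, and the job is handed in when it is done.

```bash
ls; mkdir -p pics; cat > h.py <<'E'
import numpy as np, cv2
from station import arm
def cal(c):
    k=arm.get_calibration(c); return [np.array(k[n]) for n in ("mtx","R","t")]
def world(c,uv,d):
    K,R,t=cal(c); uv=np.atleast_2d(uv); d=np.atleast_1d(d)
    P=np.c_[(uv[:,0]-K[0,2])/K[0,0]*d,(uv[:,1]-K[1,2])/K[1,1]*d,d]
    return (P-t)@R
def proj(c,X):
    K,R,t=cal(c); P=(np.atleast_2d(X)@R.T+t)@K.T; return P[:,:2]/P[:,2:]
E
python3 - <<'E'
from h import *
print(arm.get_state(), arm.hold_point_z)
for c in ("top","scene"):
    im,d=arm.grab_frame(c); cv2.imwrite(f"pics/{c}0.png",im[...,::-1]); np.save(c+"_d.npy",d)
    for th in ("grip_bar","kick_pin","stand","bin","foot_pad","kick_foot"):
        for r in arm.trace(th,c)[:1]:
            m=r["mask"]&(d>0); v,u=np.nonzero(m)
            if len(u)==0: print(c,th,"empty");continue
            P=world(c,np.c_[u,v],d[v,u])
            print(c,th,round(r["score"],2),r["extent"],len(u),np.median(P,0).round(4),P.min(0).round(3),P.max(0).round(3))
E
```

```text
pics
{'t': 0.0, 'q': array([-9.28912397e-01,  3.59388011e-01,  1.10457451e-02, -3.02778221e-04,
       -1.22407561e+00, -2.88103189e-01]), 'qd': array([-6.86225486e-04, -1.69616428e-03,  7.34379819e-05, -8.52249671e-05,
        8.02978122e-04, -1.86750354e-04]), 'joint_efforts': array([-2.79070860e-03, -5.82718849e+01,  2.93050861e+01,  6.99748546e+00,
        6.72389375e-03, -1.56904480e-04]), 'eef_pos': array([ 0.23364726, -0.63275957,  0.22562478]), 'ee_rot': array([ 3.13995706e+00, -1.87876563e-04, -2.78791488e+00]), 'force': array([ 0.57015285, -0.77254485,  0.35934   ]), 'moment': array([-0.00859568, -0.0160015 , -0.04306   ]), 'gripper_force': 0.0, 'width': 0.0878417691472905} 0.0188
top grip_bar 0.74 [225.0, 184.1, 88.6, 86.9] 2824 [ 0.5464 -0.0081  0.0862] [ 0.366 -0.166  0.001] [0.655 0.091 0.112]
top kick_pin 0.57 [291.5, 208.9, 19.2, 65.0] 199 [ 0.4191 -0.1089  0.0951] [ 0.366 -0.162  0.084] [ 0.537 -0.094  0.104]
top stand 0.69 [219.5, 151.2, 93.5, 119.8] 4467 [ 0.5496 -0.0242  0.0838] [ 0.366 -0.166 -0.008] [0.77  0.113 0.112]
top bin 0.8 [231.8, 154.7, 60.0, 30.1] 1798
[... 339 characters left out ...]
 183.5, 124.4, 55.4] 3219 [ 0.5456 -0.0101  0.0855] [ 0.233 -0.163 -0.006] [0.647 0.183 0.106]
scene kick_pin 0.58 [216.2, 185.0, 41.8, 42.9] 327 [ 0.4232 -0.1127  0.0932] [ 0.265 -0.165 -0.004] [ 0.547 -0.037  0.102]
scene stand 0.63 [215.8, 183.2, 154.8, 123.5] 5822 [ 0.5728 -0.0448  0.083 ] [ 0.237 -0.165 -0.006] [0.774 0.187 0.106]
scene bin 0.83 [277.2, 222.5, 88.7, 67.6] 3985 [ 0.6729 -0.0116  0.023 ] [ 0.553 -0.115  0.004] [0.756 0.084 0.061]
scene foot_pad 0.67 [269.0, 267.7, 21.1, 20.4] 264 [ 0.673  -0.1328  0.0118] [ 0.636 -0.152  0.008] [ 0.705 -0.114  0.016]
scene kick_foot 0.77 [216.9, 186.2, 41.9, 41.8] 358 [ 0.422  -0.1122  0.0929] [ 0.233 -0.165 -0.006] [ 0.547 -0.031  0.102]
```

```bash
python3 - <<'E'
from h import *
a=cv2.imread("pics/top0.png")[130:310,180:380]; b=cv2.imread("pics/scene0.png")[150:330,180:400]
cv2.imwrite("pics/c1.png",cv2.resize(a,None,fx=3.3,fy=3.3,interpolation=2))
cv2.imwrite("pics/c2.png",cv2.resize(b,None,fx=3.3,fy=3.3,interpolation=2))
for c in ("top","scene"):
    im=cv2.imread(f"pics/{c}0.png"); d=np.load(c+"_d.npy"); h=cv2.cvtColor(im,cv2.COLOR_BGR2HSV)
    v,u=np.mgrid[:420,:560]; P=world(c,np.c_[u.ravel(),v.ravel()],d.ravel()).reshape(420,560,3)
    box=(P[...,0]>.3)&(P[...,0]<.8)&(abs(P[...,1])<.25)&(P[...,2]>-.01)
    for n,lo,hi in (("yellow",(22,120,90),(35,255,255)),("blue",(98,120,60),(125,255,255)),("red",(0,150,80),(6,255,255))):
        m=(cv2.inRange(h,lo,hi)>0)&box
        k,l,s,ce=cv2.connectedComponentsWithStats(m.astype(np.uint8))
        for i in range(1,k):
            if s[i,4]>14:
                Q=P[l==i]; print(c,n,s[i],Q.mean(0).round(4),Q.min(0).round(3),Q.max(0).round(3))
                if s[i,4]>60 and n!="yellow":
                    r=cv2.minAreaRect((Q[:,:2]*1000).astype(np.float32)); print("   ",np.round(r[0],1),np.round(r[1],1),round(r[2],2))
E
```

```text
top yellow [290 168   9  19 139] [ 0.6687 -0.1331  0.0117] [ 0.636 -0.149  0.004] [ 0.699 -0.12   0.02 ]
top yellow [294 249  18   4  46] [ 0.4157 -0.1354  0.0952] [ 0.409 -0.163  0.086] [ 0.422 -0.112  0.104]
top blue [ 228  153   60   33 1672] [ 0.6984 -0.0171  0.0164] [ 0.629 -0.117 -0.004] [0.749 0.082 0.08 ]
    [687.9 -16.6] [196.3 116.8] 88.11
top blue [283 188   3   7  17] [ 0.612  -0.0967  0.0556] [ 0.596 -0.1    0.013] [ 0.632 -0.091  0.105]
top blue [234 244  37   6 115] [0.4369 0.0125 0.0906] [ 0.426 -0.041  0.083] [0.449 0.067 0.098]
    [437.4  13.2] [109.2  10.5] 82.82
top red [290 216   4  49  86] [ 0.4579 -0.1087  0.0948] [ 0.377 -0.116  0.087] [ 0.522 -0.097  0.104]
    [ 449.4 -107.7] [  7.  145.7] 84.21
scene yellow [215 197  20   7  45] [ 0.419  -0.1375  0.0938] [ 0.412 -0.165  0.09 ] [ 0.426 -0.111  0.097]
scene yellow [267 268  20  19 203] [ 0.6684 -0.1327  0.0119] [ 0.636 -0.149  0.008] [ 0.701 -0.116  0.016]
scene blue [258 182  37  12 104] [0.4421 0.011  0.0892] [ 0.433 -0.046  0.084] [0.451 0.067 0.094]
    [442.5  10.2] [113.2  12. ] 83.92
scene blue [ 278  224   87   54 1769] [ 0.6645 -0.008   0.0209] [ 0.553 -0.114  0.004] [0.754 0.081 0.061]
    [653.7 -13.3] [184. 190.] 82.09
scene red [238 200  12  17  23] [ 0.4809 -0.113   0.095 ] [ 0.443 -0.12   0.093] [ 0.521 -0.109  0.098]
```

View pics/top0.png

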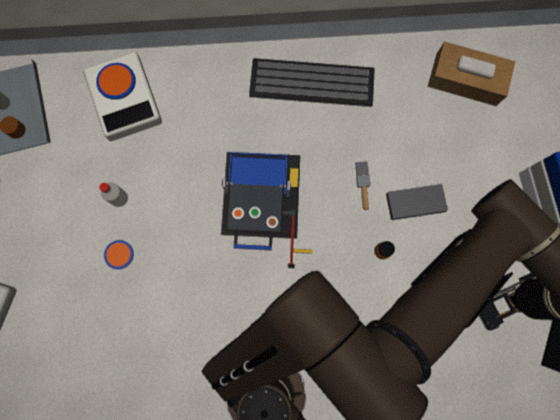

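View pics/c1.png

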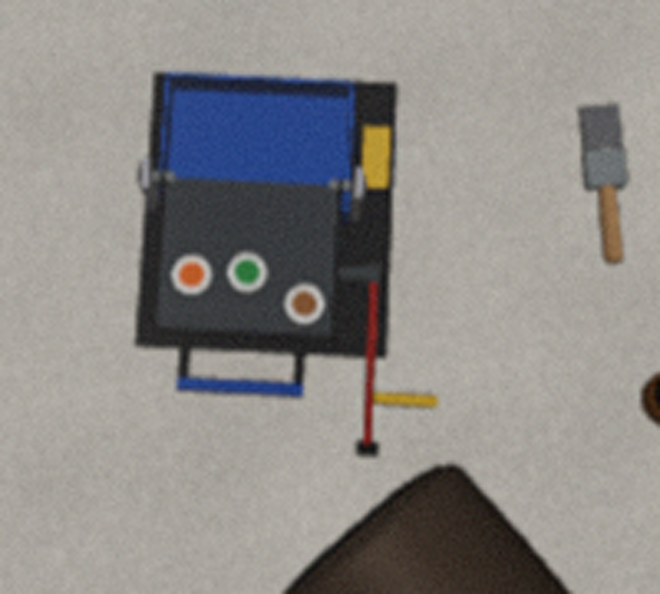

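View pics/scene0.png

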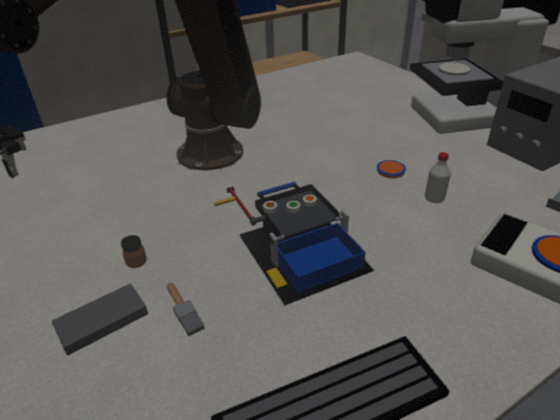

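The pictures show the stand with its x axis pointing away from the robot, turned about -6°. In the top view the blue bar is at px (253,247), the yellow pin at (303,251), the bin at (258,170) and the pad at (294,177). The jar (385,249), brush (363,185), dish and bottle (118,254 / 110,190) are all clear of the work area. The measured points agree with the given geometry to 1–2 mm.

```bash
cat >> h.py <<'E'
from scipy.spatial.transform import Rotation as Ro
O=np.array([.544,.001,0]); YAW=np.radians(-6)
def st(x,y,z):  # stand mm -> world m
    return O+Ro.from_euler('z',YAW).apply(np.array([x,y,z])/1000)
def units(grasps,turn_to=None,pos=None):
    s=arm.get_state(); R=Ro.from_euler('xyz',s["ee_rot"]); p=s["eef_pos"] if pos is None else np.array(pos)
    tw=0
    if turn_to is not None: tw=-((turn_to-np.degrees(s["ee_rot"][2])+180)%360-180)/5
    for g in np.atleast_2d(grasps):
        d=R.inv().apply(g-[0,0,arm.hold_point_z]-p)/.025
        print(d.round(2),round(tw,2))
E
python3 - <<'E'
from h import *
print(st(-110,-166,90)); units([st(-110,-166,200),st(-110,-166,95)],-96)
E
```

```text
[ 0.41725087 -0.1525925   0.09      ]
[-13.54  15.49   1.81] -12.75
[-13.54  15.49   6.01] -12.75
```

```bash
python3 -m crank '[[[-2,2.3,0,-2],[-4,4.6,0,-4],[-6,6.9,0.3,-6],[-8,9.2,0.6,-8],[-10,11.4,1,-10],[-12,13.7,1.4,-12],[-13.54,15.49,1.8,-12.75],[-13.54,15.49,1.8,-12.75],[-13.54,15.49,1.8,-12.75],[-13.54,15.49,1.8,-12.75],[-13.54,15.49,1.8,-12.75]]]' 0.3
python3 - <<'E'
from h import *
s=arm.get_state(); T=np.eye(4); T[:3,:3]=Ro.from_euler('xyz',s["ee_rot"]).as_matrix(); T[:3,3]=s["eef_pos"]
k=arm.get_calibration("wrist"); im,d=arm.grab_frame("wrist"); cv2.imwrite("pics/w1.png",im[...,::-1])
K=np.array(k["mtx"]); M=T@np.array(k["mount"])
h=cv2.cvtColor(im,cv2.COLOR_RGB2HSV); v,u=np.mgrid[:420,:560]
P=np.stack([(u-K[0,2])/K[0,0]*d,(v-K[1,2])/K[1,1]*d,d],-1)@M[:3,:3].T+M[:3,3]
for n,lo,hi in (("yellow",(22,120,90),(35,255,255)),("blue",(98,120,60),(125,255,255))):
    kk,l,ss,ce=cv2.connectedComponentsWithStats(((cv2.inRange(h,lo,hi)>0)&(d>0)&(P[...,2]>.06)).astype(np.uint8))
    for i in range(1,kk):
        if ss[i,4]>60:
            Q=P[l==i]; r=cv2.minAreaRect((Q[:,:2]*1000).astype(np.float32)); print(n,ss[i],np.median(Q,0).round(4),Q[:,2].max().round(4),np.round(r[0],1),np.round(r[1],1),round(r[2],2))
print(s["eef_pos"],st(-110,-151,90))
E
```

```text
t: 2.08
eef_pos: [0.4171, -0.153, 0.1817]
ee_rot: [-3.141, -0.0, -1.675]
force: [-0.0, -0.1, -0.7]
width: 0.0618
gripper_force: 0.0
yellow [278 217  10  49 342] [ 0.415  -0.1291  0.0961] 0.0981 [ 414.5 -133.3] [42.7  7.6] 84.0
blue [271 322  13  20 236] [ 0.4286 -0.0433  0.091 ] 0.0941 [429.  -40.7] [15.8 11.2] 83.7
[ 0.41708534 -0.15302043  0.18173442] [ 0.41881879 -0.13767468  0.09      ]
```

View pics/w1.png

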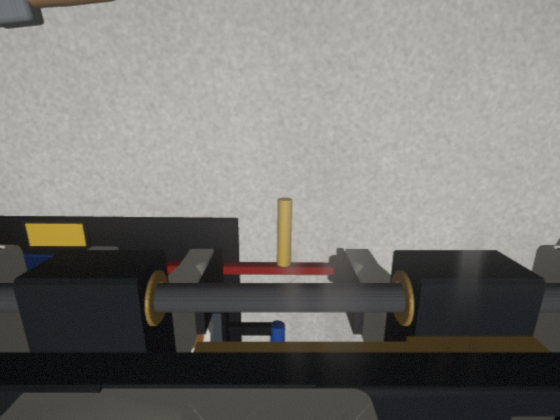

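The wrist view shows the pin (px 285,198–265) midway between the fingers with the yaw right. The three cameras spread ±2.5 mm in x, so I shift the origin by -2 mm and go down.

```bash
sed -i 's/O=np.array(\[.544/O=np.array([.542/' h.py; python3 -c "
from h import *
units([st(-110,-166,90)])"
```

```text
[-0.02  0.07  4.42] 0
```

```bash
python3 -m crank '[[[0,0.07,1.5,0],[0,0.07,3,0],[0,0.07,4.2,0],[0,0.07,4.4,0],[0,0.07,4.4,0],[0,0.07,4.4,0]]]'
python3 -m crank '[[[0,0,0,0],[0,0,0,0],[0,0,0,0],[0,0,0,0],[0,0,0,0],[0,0,0,0],[0,0,0,0],[0,0,0,0]]]' 1 6
python3 - <<'E'
from h import *
s=arm.get_state(); print(s["eef_pos"],s["width"],s["gripper_force"],s["force"])
px=5;R=115
for a in (0,.3,.6,.9,1.2,1.5,1.8,2.1,2.4,2.7,2.95):
    dx=R*(1-np.cos(a))/25; dz=R*np.sin(a)/25; print(round(a,2),"ty",round(-dx,2),"tz",round(-dz,2))
E
```

```text
t: 2.88
eef_pos: [0.4164, -0.1527, 0.0728]
ee_rot: [-3.139, 0.0, -1.675]
force: [0.4, -0.2, -0.1]
width: 0.0615
gripper_force: 0.0
t: 3.88
eef_pos: [0.4131, -0.1524, 0.0711]
ee_rot: [3.137, -0.0, -1.676]
force: [-7.0, 1.7, 5.5]
width: 0.0118
gripper_force: 6.0
[ 0.41307566 -0.15241324  0.0710577 ] 0.011791273063837624 6.004447638988495 [-6.95452252  1.71393426  5.51524837]
0 ty -0.0 tz -0.0
0.3 ty -0.21 tz -1.36
0.6 ty -0.8 tz -2.6
0.9 ty -1.74 tz -3.6
1.2 ty -2.93 tz -4.29
1.5 ty -4.27 tz -4.59
1.8 ty -5.65 tz -4.48
2.1 ty -6.92 tz -3.97
2.4 ty -7.99 tz -3.11
2.7 ty -8.76 tz -1.97
2.95 ty -9.12 tz -0.88
```

Pin is held (width 11.8 mm). The side force shows it sits about 3 mm nearer than commanded, so I fold that into the arc.

```bash
python3 -m crank '[[[0,0.14,0,0],[0,0.09,-0.68,0],[0,-0.07,-1.36,0],[0,-0.32,-2.0,0],[0,-0.66,-2.6,0],[0,-1.1,-3.13,0],[0,-1.6,-3.6,0],[0,-2.16,-4.0,0],[0,-2.79,-4.29,0],[0,-3.45,-4.49,0],[0,-4.13,-4.59,0],[0,-4.13,-4.59,0]]]'
python3 - <<'E'
from h import *
s=arm.get_state(); print(s["eef_pos"],s["width"],s["gripper_force"],s["force"])
im,d=arm.grab_frame("scene"); cv2.imwrite("pics/s2.png",cv2.resize(im[120:330,150:430,::-1],None,fx=2.8,fy=2.8))
E
```

```text
t: 5.38
eef_pos: [0.5191, -0.1637, 0.1864]
ee_rot: [-3.141, -0.001, -1.675]
force: [-0.2, -2.0, 3.5]
width: 0.0119
gripper_force: 6.0
[ 0.51908917 -0.1636838   0.18644542] 0.011861693543540943 5.999005436897278 [-0.19270046 -1.96708668  3.52606628]
```

View pics/s2.png

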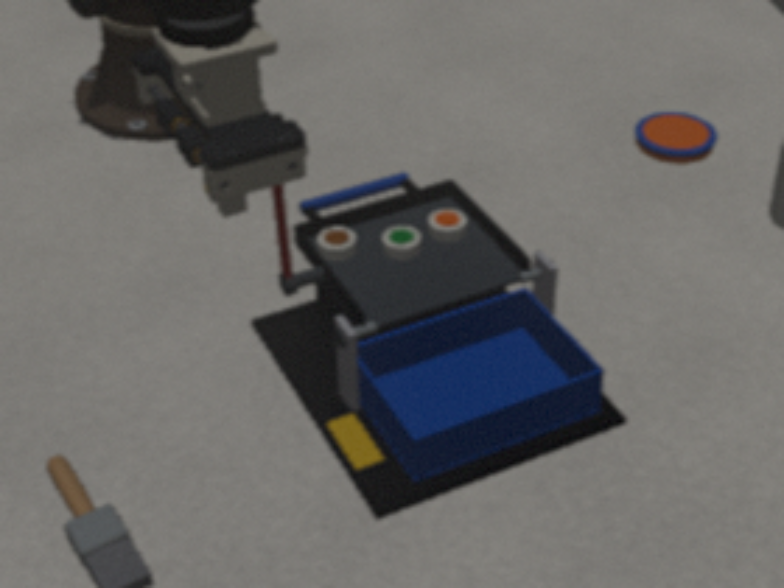

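The kickstand stands upright in the grip (crop px 280,185–285), with the tray flat and the carriers on it. Next I carry the pin on to the other stop.

```bash
python3 -m crank '[[[0,-0.69,0,0],[0,-1.38,0.11,0],[0,-2.03,0.32,0],[0,-2.65,0.62,0],[0,-3.22,1.01,0],[0,-3.72,1.48,0],[0,-4.15,2.02,0],[0,-4.49,2.62,0],[0,-4.74,3.27,0],[0,-4.81,3.5,0],[0,-4.81,3.5,0],[0,-4.81,3.5,0]]]'
```

```text
t: 6.92
eef_pos: [0.6377, -0.1757, 0.0991]
ee_rot: [-3.141, 0.0, -1.675]
force: [0.7, -3.3, 0.1]
width: 0.0114
gripper_force: 6.0
```

Open, wait, then rise (gripper opening 62 mm around the pin).

```bash
python3 -m crank '[[[0,0,0,0],[0,0,0,0],[0,0,0,0],[0,0,0,0],[0,0,0,0],[0,0,-1,0],[0,0,-2.5,0],[0,0,-4.5,0],[0,0,-4.5,0],[0,0,-4.5,0]]]' 0.3
python3 - <<'E'
from h import *
s=arm.get_state(); print(s["eef_pos"],s["width"])
O[:]=[.540,.001,0]
print(st(-105,0,85)); units([st(-30,-130,235),st(-80,0,200),st(-105,0,190),st(-105,0,130)])
im,d=arm.grab_frame("scene"); cv2.imwrite("pics/s3.png",cv2.resize(im[120:330,150:430,::-1],None,fx=2.8,fy=2.8))
E
sed -i 's/O=np.array(\[.542/O=np.array([.540/' h.py
```

```text
t: 8.18
eef_pos: [0.6375, -0.1756, 0.2112]
ee_rot: [-3.141, 0.001, -1.675]
force: [-0.5, -0.3, 0.3]
width: 0.061
gripper_force: 0.0
[ 0.63749914 -0.17555704  0.21117988] 0.06103706335813347
[0.4355752  0.01197549 0.085     ]
[-1.42  5.82 -0.2 ] 0
[-6.62  7.82  1.2 ] 0
[-6.62  8.82  1.6 ] 0
[-6.62  8.82  4.  ] 0
```

View pics/s3.png

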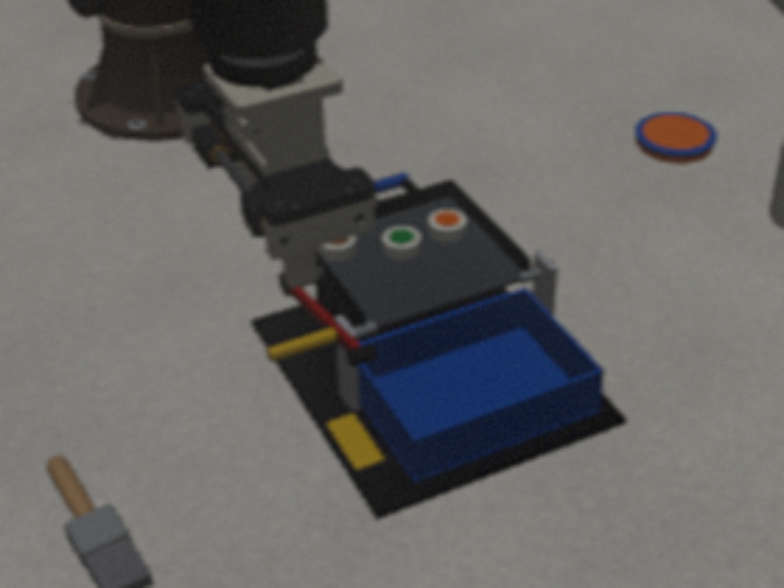

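The kickstand now lies at its far stop (red leg from 295,290 to 360,350), and the tray and carriers are undisturbed. Next, above the bar.

```bash
python3 -m crank '[[[-1.3,1.7,0,0],[-2.6,3.4,0,0],[-4,5.2,0.3,0],[-5.3,7,0.8,0],[-6.6,8.8,1.6,0],[-6.62,8.82,1.6,0],[-6.62,8.82,1.6,0],[-6.62,8.82,1.6,0]]]' 0.66
python3 - <<'E'
from h import *
s=arm.get_state(); T=np.eye(4); T[:3,:3]=Ro.from_euler('xyz',s["ee_rot"]).as_matrix(); T[:3,3]=s["eef_pos"]
k=arm.get_calibration("wrist"); im,d=arm.grab_frame("wrist"); cv2.imwrite("pics/w4.png",im[...,::-1])
K=np.array(k["mtx"]); M=T@np.array(k["mount"])
h=cv2.cvtColor(im,cv2.COLOR_RGB2HSV); v,u=np.mgrid[:420,:560]
P=np.stack([(u-K[0,2])/K[0,0]*d,(v-K[1,2])/K[1,1]*d,d],-1)@M[:3,:3].T+M[:3,3]
kk,l,ss,ce=cv2.connectedComponentsWithStats(((cv2.inRange(h,(98,120,60),(125,255,255))>0)&(d>0)&(P[...,2]>.06)).astype(np.uint8))
for i in range(1,kk):
    if ss[i,4]>60:
        Q=P[l==i]; r=cv2.minAreaRect((Q[:,:2]*1000).astype(np.float32)); print(ss[i],np.median(Q,0).round(4),Q[:,2].max().round(4),np.round(r[0],1),np.round(r[1],1),round(r[2],2))
print(s["eef_pos"],s["width"]); units([st(-105,0,85)])
E
```

```text
t: 9.22
eef_pos: [0.4365, 0.0115, 0.1713]
ee_rot: [3.142, -0.0, -1.676]
force: [1.1, 0.1, 0.2]
width: 0.03
gripper_force: 0.0
[ 271  146   13  137 1217] [0.4369 0.0141 0.092 ] 0.0942 [436.4   8.7] [112.4  10.1] 84.21
[0.43646323 0.01147633 0.17127748] 0.029994650158216153
[-0.02  0.04  4.2 ] 0
```

View pics/w4.png

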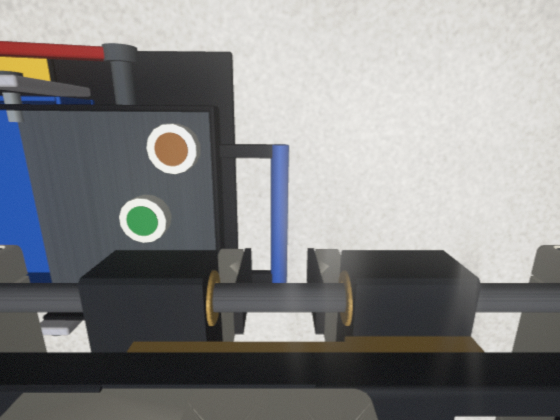

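The bar (px 280,146–283) lies centred between the fingers, measured at x = 0.4366 at the TCP's y. Descend and grip.

```bash
python3 -m crank '[[[0,0.02,1.5,0],[0,0.02,3,0],[0,0.02,3.8,0],[0,0.02,4.2,0],[0,0.02,4.2,0],[0,0.02,4.2,0]]]'
python3 -m crank '[[[0,0,0,0],[0,0,0,0],[0,0,0,0],[0,0,0,0],[0,0,0,0],[0,0,0,0]]]' 1 20
python3 - <<'E'
import numpy as np
for a in np.r_[0:1.5:.1,1.45,1.5]: print(round(a,2),"ty",round(-195*(1-np.cos(a))/25,2),"tz",round(-195*np.sin(a)/25,2))
E
```

```text
t: 10.02
eef_pos: [0.4359, 0.012, 0.067]
ee_rot: [-3.14, 0.001, -1.675]
force: [-0.0, 0.2, 0.2]
width: 0.0296
gripper_force: 0.0
t: 10.78
eef_pos: [0.4367, 0.0121, 0.067]
ee_rot: [-3.139, 0.001, -1.675]
force: [4.8, -3.1, -2.5]
width: 0.0132
gripper_force: 20.0
0.0 ty -0.0 tz -0.0
0.1 ty -0.04 tz -0.78
0.2 ty -0.16 tz -1.55
0.3 ty -0.35 tz -2.31
0.4 ty -0.62 tz -3.04
0.5 ty -0.95 tz -3.74
0.6 ty -1.36 tz -4.4
0.7 ty -1.83 tz -5.02
0.8 ty -2.37 tz -5.6
0.9 ty -2.95 tz -6.11
1.0 ty -3.59 tz -6.56
1.1 ty -4.26 tz -6.95
1.2 ty -4.97 tz -7.27
1.3 ty -5.71 tz -7.52
1.4 ty -6.47 tz -7.69
1.45 ty -6.86 tz -7.74
1.5 ty -7.25 tz -7.78
```

```bash
python3 -m crank '[[[0,-0.05,-0.39,0],[0,-0.07,-0.78,0],[0,-0.12,-1.17,0],[0,-0.19,-1.55,0],[0,-0.27,-1.93,0],[0,-0.38,-2.31,0],[0,-0.5,-2.68,0],[0,-0.65,-3.04,0],[0,-0.8,-3.39,0],[0,-0.98,-3.74,0],[0,-1.18,-4.08,0],[0,-1.39,-4.4,0]]]'
python3 -m crank '[[[0,0,0,0],[0,0,0,0],[0,0,0,0],[0,0,0,0]]]'
python3 - <<'E'
from h import *
print(arm.get_state()["force"])
im,d=arm.grab_frame("scene"); cv2.imwrite("pics/s5.png",cv2.resize(im[120:330,150:430,::-1],None,fx=2.8,fy=2.8))
E
```

```text
t: 12.28
eef_pos: [0.4676, 0.0083, 0.1761]
ee_rot: [3.137, -0.0, -1.676]
force: [-7.5, 6.4, 1.2]
width: 0.0128
gripper_force: 20.0
t: 12.78
eef_pos: [0.4675, 0.0083, 0.176]
ee_rot: [3.137, -0.0, -1.676]
force: [-7.4, 6.9, 1.9]
width: 0.0132
gripper_force: 20.0
[-7.3900711   6.90079449  1.91271384]
```

View pics/s5.png

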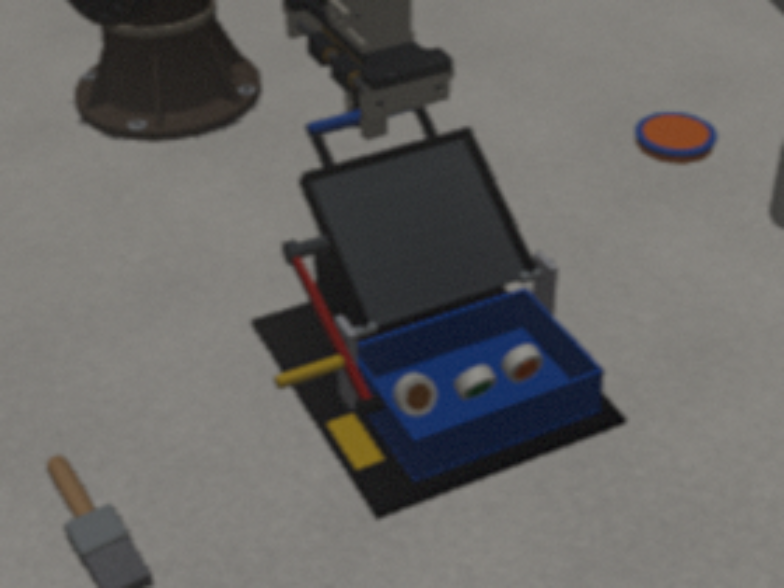

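All three carriers lie in the bin (crop px 415,393 / 475,380 / 522,362), the tray is empty at about 0.6 rad, and the leg hangs towards the pad. Raising further.

```bash
python3 -m crank '[[[0,-0.23,-0.32,0],[0,-0.47,-0.62,0],[0,-0.74,-0.92,0],[0,-1.01,-1.2,0],[0,-1.3,-1.46,0],[0,-1.59,-1.71,0],[0,-1.9,-1.94,0],[0,-2.23,-2.16,0],[0,-2.56,-2.36,0],[0,-2.9,-2.55,0],[0,-3.25,-2.72,0],[0,-3.61,-2.87,0]]]'
python3 -m crank '[[[0,-0.37,-0.13,0],[0,-0.74,-0.25,0],[0,-1.12,-0.34,0],[0,-1.5,-0.42,0],[0,-1.5,-0.42,0],[0,-1.5,-0.42,0]]]'
```

```text
t: 14.32
eef_pos: [0.5584, -0.0023, 0.2501]
ee_rot: [3.14, -0.002, -1.675]
force: [-7.6, 0.1, 10.0]
width: 0.0135
gripper_force: 20.0
t: 15.08
eef_pos: [0.5962, -0.0066, 0.2597]
ee_rot: [3.141, -0.002, -1.675]
force: [-4.6, -1.9, 6.2]
width: 0.0133
gripper_force: 20.0
```

```bash
python3 -m crank '[[[0,-0.2,-0.03,0],[0,-0.4,-0.05,0],[0,-0.4,-0.05,0],[0,-0.4,-0.05,0]]]'
python3 -m crank '[[[0,-0.2,-0.0,0],[0,-0.2,0,0],[0,-0.2,0,0]]]'
python3 -m crank '[[[0,-0.2,-0.0,0],[0,-0.2,0,0],[0,-0.2,0,0]]]'
```

```text
t: 15.58
eef_pos: [0.6061, -0.0076, 0.2608]
ee_rot: [3.141, -0.002, -1.675]
force: [-4.5, -3.6, 4.5]
width: 0.0132
gripper_force: 20.0
t: 15.95
eef_pos: [0.6106, -0.0082, 0.2612]
ee_rot: [3.14, -0.002, -1.675]
force: [-5.8, -3.3, 7.8]
width: 0.0132
gripper_force: 20.0
t: 16.32
eef_pos: [0.6148, -0.0086, 0.2615]
ee_rot: [3.139, -0.002, -1.675]
force: [-10.9, 0.2, 11.4]
width: 0.0131
gripper_force: 20.0
```

```bash
python3 -m crank '[[[0,-0.12,0,0],[0,-0.12,0,0],[0,-0.12,0,0],[0,-0.12,0,0]]]'
python3 - <<'E'
from h import *
im,d=arm.grab_frame("scene"); cv2.imwrite("pics/s6.png",cv2.resize(im[120:330,150:430,::-1],None,fx=2.8,fy=2.8))
r=arm.trace("kick_foot","scene"); 
h=cv2.cvtColor(im,cv2.COLOR_RGB2HSV); v,u=np.mgrid[:420,:560]; P=world("scene",np.c_[u.ravel(),v.ravel()],d.ravel()).reshape(420,560,3)
for n,lo,hi in (("yellow",(22,120,90),(35,255,255)),("red",(0,150,60),(7,255,255)),("blue",(98,120,60),(125,255,255))):
    k,l,s,c=cv2.connectedComponentsWithStats(((cv2.inRange(h,lo,hi)>0)&(P[...,0]>.4)&(P[...,0]<.8)&(abs(P[...,1])<.2)).astype(np.uint8))
    for i in range(1,k):
        if s[i,4]>14: print(n,s[i],np.median(P[l==i],0).round(4),P[l==i].min(0).round(3),P[l==i].max(0).round(3))
Rs=Ro.from_euler('z',YAW)
print("pin est", st(*( [0,0,0])) )
# pin in stand frame for tray angle a, kick 2.91
for a in (1.40,1.45,1.5):
    f=lambda x,z:(90+(x-90)*np.cos(a)+(z-85)*np.sin(a), 85-(x-90)*np.sin(a)+(z-85)*np.cos(a))
    x,z=f(5-115*np.cos(2.91),90+115*np.sin(2.91)); X=st(x,-151,z); bx,bz=f(-105,85); B=st(bx,0,bz)
    print(a,"pin",X.round(4),"bar",B.round(4))
E
```

```text
t: 16.82
eef_pos: [0.617, -0.0088, 0.2616]
ee_rot: [3.138, -0.002, -1.675]
force: [-13.2, 0.2, 13.1]
width: 0.0134
gripper_force: 20.0
yellow [249 257  23  11  83] [ 0.6531 -0.1613  0.0657] [ 0.645 -0.193  0.062] [ 0.66  -0.136  0.069]
yellow [267 269  20  18 131] [ 0.6808 -0.1351  0.0122] [ 0.637 -0.149  0.008] [ 0.7   -0.121  0.016]
red [268 229   5  22  27] [ 0.6439 -0.1315  0.1092] [ 0.632 -0.134  0.086] [ 0.653 -0.128  0.136]
blue [285 155  21   9  80] [ 0.6185 -0.0419  0.2841] [ 0.61  -0.066  0.279] [ 0.625 -0.017  0.288]
blue [ 278  224   87   54 1436] [ 0.6524 -0.0056  0.0125] [ 0.558 -0.114  0.004] [0.755 0.093 0.061]
pin est [0.54  0.001 0.   ]
1.4 pin [ 0.649  -0.1623  0.0638] bar [ 0.5965 -0.0049  0.2772]
1.45 pin [ 0.6479 -0.1622  0.062 ] bar [ 0.6061 -0.006   0.2786]
1.5 pin [ 0.6468 -0.1621  0.0604] bar [ 0.6158 -0.007   0.2795]
```

View pics/s6.png

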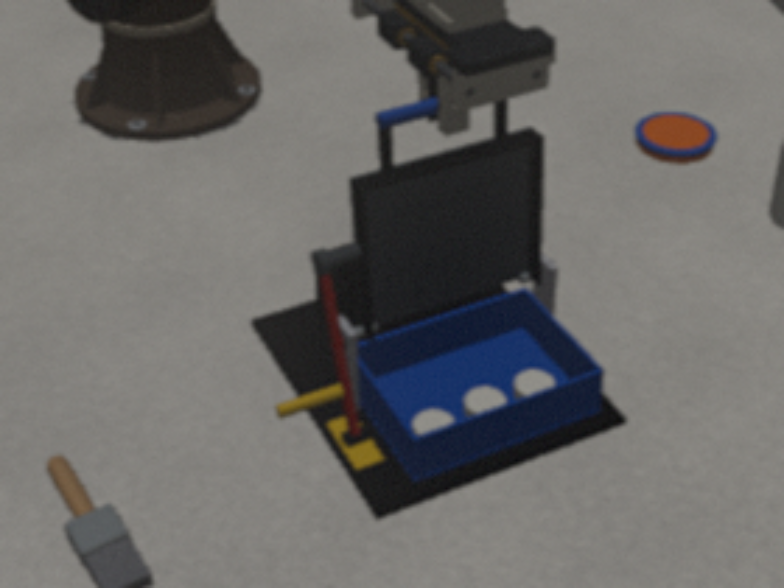

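The foot stands on the pad's middle (crop px 352,436), the tray is upright and the three carriers are in the bin. The bar force rose from 4.5 to 13 N, which confirms contact. I ease back slightly to avoid overpressing the strut.

```bash
python3 -m crank '[[[0,0.1,0,0],[0,0.1,0,0],[0,0.1,0,0],[0,0.1,0,0],[0,0.1,0,0],[0,0.1,0,0]]]'
```

```text
t: 17.68
eef_pos: [0.6151, -0.0086, 0.2614]
ee_rot: [3.139, -0.002, -1.675]
force: [-10.9, -0.8, 11.1]
width: 0.0133
gripper_force: 20.0
```

The force curve is repeatable. The pin, corrected for the scene camera's bias, sits where 2.91 rad puts it (x = 0.648). Handing in.

```bash
python3 -c "
from h import *
print(arm.job_done())"
```

```text
the job is handed in; nothing more can be done
None
```

I flipped the kickstand, tipped all three carriers into the bin, and handed the job in at about 18 s with the foot pressed on its pad, the tray upright at roughly 1.48 rad and the bar still gripped; the final picture supports this, but the station returned no verdict.

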